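Vent the bottle in the dry-block warmer

TASK

Lever the warmer's cover up with the spatula's blade at the notch and swing the cover right back until it rests open, then lay the spatula flat on the bench. Screw the bottle's cap on clockwise until it bottoms out, then back it off a quarter turn so that the bottle can vent, and finish with the gripper still holding the cap there, without letting go. Leave the other glassware and jars where they stand.

Things in the scene. Friction and masses are not known exactly. Their poses are not given: they have to be found in the camera images.
- warmer: White dry-block warmer, a box 170 (x) x 160 (y) x 100 mm high, fixed. Origin: centre of its underside; z up; -y is its pry side, +y its hinge side. Under the cover is a recess, inside 150 x 140 mm, walls 10 mm, floor 56 mm above the bench, rim 100 mm above it. A bottle is sunk in the middle of the floor; its screw cap stands in the recess, on the warmer's z axis, below the rim.
- warmer_notch (a point): Centre of the pry notch, on the outer face of the pry-side wall, 94 mm above the bench. The notch is a slot through the top of that wall, 44 mm wide, 12 mm high (88 to 100 mm above the bench), closed above by the cover. Axes as the warmer's: go in along +y.
- warmer_hinge (a point): Middle of the cover's hinge line, on the top outer edge of the hinge-side wall, 100 mm above the bench. Axes as the warmer's; the hinge line runs along x.
- cover: Flat plastic grey cover, 170 x 160 x 6 mm, 0.1 kg, lying closed on the rim. Origin on the hinge line, at the underside; closed, its axes are the warmer's and it reaches 160 mm towards -y, plus a lip 40 mm wide that juts out 7 mm further over the notch. It has no handle.
- cover_hinge (a joint): Opening angle of the cover, rad: 0 closed, grows as the pry side rises, stop at 2.4 (leaning far back). It swings freely: let go below about 1.57 it falls shut, beyond it falls open to the stop.
- cap: Screw cap of the bottle, a ribbed plastic cylinder 42 mm in diameter and 22 mm high, with a low straight ridge across its top along its own x axis. Origin: centre of its underside, 66 mm above the bench when bottomed out. Its z axis is up and is the thread's axis. Fingers have 49 mm of free space all round it once the cover is open.
- cap_turn (a joint): How far the cap is screwed on, rad: grows clockwise as seen from above; the cap is bottomed out, against a hard stop, at 2.6. At the start the cap is just caught on the thread, anywhere from 0.7 to 1.9. Each rad of tightening sinks the cap about 1 mm (6 mm pitch). Friction about 0.05 N m; it stays where it is left.
- spatula: Flat spatula, 190 mm long, 50 to 90 g, lying on the bench. Origin: underside, near where handle meets blade; +x points from the handle to the blade's tip, z up. Square dark wooden handle 14 x 14 mm from x = -105 to -5 mm; flat steel blade 22 mm wide and 3 mm thick, whose underside is level with the handle's, from x = -5 to +85 mm.
- spatula_grip (a point): Centre of the handle near the balance point, 7 mm above the bench, 22 mm behind the origin. Axes as the spatula's.
- spatula_tip (a point): Middle of the blade's end, at half its thickness, 107 mm ahead of spatula_grip.
- jar_a: Bystander: amber jar with black lid, 52 mm across, 85 mm high. Origin: centre of its underside.
- jar_b: Bystander: amber jar with black lid, 48 mm across, 75 mm high. Origin: centre of its underside.
- jar_c: Bystander: amber jar with black lid, 60 mm across, 95 mm high. Origin: centre of its underside.
- beaker: Bystander: glass beaker, 66 mm across, 85 mm high. Origin: centre of its underside.
- dish: Bystander: flat glass dish, 84 mm across, 14 mm high. Origin: centre of its underside.
- mortar: Bystander: white ceramic bowl, 84 mm across, 50 mm high. Origin: centre of its underside.
- stopper: Bystander: cork stopper standing on its narrow end, 32 mm across, 26 mm high. Origin: centre of its underside.

How it is judged (in metres and radians):
On the way, in this order (a step that is already met when the one before it is completed fails the run):
1. the cover is levered up from the rim by the spatula, the fingers not touching it (value of joint cover_hinge above 0.2 rad and contact force between spatula and cover above 0.2 N and contact force between the fingers and cover below 0.1 N), for 0.1 s.
2. the cover is swung right back (value of joint cover_hinge above 2.1 rad), for 0.2 s.
3. the cap is bottomed out on its thread, with the fingers on it (value of joint cap_turn above 2.55 rad and contact force between the fingers and cap above 1 N), for 0.2 s.
At the end, for the whole second after the job is handed in: The cap stands a quarter turn (90 degrees, give or take 20) back from bottomed out, still, and gripped by the fingers (more than 2 N, gripper centred on it within 20 mm); the cover rests open (beyond 2.1 rad); the spatula lies flat and still on the bench (value of joint cap_turn between 0.68 and 1.38 rad and velocity of joint cap_turn between -0.1 and 0.1 rad/s and contact force between the fingers and cap above 2 N and horizontal distance between the grasp point and cap below 0.02 m and value of joint cover_hinge above 2.1 rad and height (world z) of spatula below 0.01 m and angle between spatula's own z axis and vertical below 0.1 rad and linear speed of spatula below 0.02 m/s); the arm keeps its last pose, push and grip.
It fails at once if a bystander is shoved more than 30 mm (distance of any of jar_a, jar_b, jar_c, beaker, dish, mortar, stopper from where it was at the start of the episode above 0.03 m).
It fails at once if a bystander is tipped over (angle between any of jar_a, jar_b, jar_c, beaker, dish, mortar, stopper's own z axis and vertical above 0.5 rad).
It also fails if it takes over 67 s, if anything falls off the work surface, if the arm or the gripper's body presses on something with over 40 N, if the wrist force passes 120 N, or if a joint passes its speed limit or range.

ROBOT

A 7-joint arm with a two-finger parallel gripper is mounted at the origin on the work surface. World frame = base frame: x ahead of the robot, y to its left, z up, the work surface at z = 0. Lengths are in mm, angles in rad, forces in N, time in s.
With the tool pointing down it reaches from about 400 to 850 mm from the base axis. Payload 4.5 kg.
Tool frame: the origin (TCP) lies on the mounting face of the last link; the fingertips stand 166 mm ahead of it and the grasp point (between the pads) lies 147 mm ahead of it; z points along the fingers, y is the line along which they close (so a half turn about z gives the same grasp; the last joint's range is limited). The gripper opens to 88 mm and grips with 3 to 60 N. Pads are 18 mm wide; open, the fingers measure 123 mm over their backs; the gripper's body (75 mm by 187 mm) begins 45 mm behind the grasp point.
Start: joints at [0.034, 0.689, -0.195, 1.565, 0.157, 0.902, -0.215], TCP at [625.01, 0.024, 404.743] pointing down, gripper open.
Joint ranges: [-3.01, 3.01], [-0.46, 2.08], [-1.47, 1.51], [0.13, 2.56], [-1, 4.14], [0.04, 2.09], [-2.66, 2.66]. Speed limits (rad/s): [2.57, 2.57, 3.14, 3.14, 3.14, 3.14, 3.14].

INTERFACE

Orientations are given as a 3x3 rotation matrix whose columns are the frame's x, y, z axes.
In Python, from workcell import telemetry, vision, r gives the robot as it stands.
- The arm moves only by the shell command python3 -m crank 'ROWS' [FORCE]. ROWS is a JSON list of rows, 1 to 5 of them, each an object with the fields pos (a list: dx, dy, dz in a scale on which 1.0 is 750 mm), spin (a turn about the tool's z in fractions of the full range, 1 being 2 pi rad), aperture (the finger opening in mm); a field left out counts as zero (the opening has to be given); each row is the pose to reach, as a shift and turn from the pose commanded when the command began, along the tool's axes at that moment; what a row does not reach only later rows make up. A row lasts 1/8 s, in which the tool goes at most 62.5 mm and 0.188 rad, less where a joint would pass 70% of its speed; a pose out of reach is approached as far as the arm can. The fingers move at their own pace and stop on an object; FORCE is the grip in N (left out, the last holds). Time passes only in rows, so rows that do not move let the fingers close. It prints the time, the measured TCP pose, the force, the opening and the grip force at its end. Shift and turn numbers lie between -1 and 1, and a call with a number outside is refused. Input that does not fit is refused with a message, and nothing moves.
- telemetry.observe(): the state, without advancing time (a new reading comes with each control period).
- vision.snapshot(name): name is "scene" or "side" or "wrist"; returns a dict with "img" (400x640x3 uint8, red, green, blue), "range_z" (400x640 float32, mm along the optical axis (not along the pixel's ray), 0 where there is no reading), "fovy" (degrees; the focal length in pixels is half the picture's height over the tangent of half this angle, whatever the lens; pixels are square), "cx", "cy" (the principal point, pixels), "eye" and "rotation" of the camera in the world. Camera axes: x right, y up, looking along -z (the intrinsics and any distortion apply to the point x, -y, -z); pixel columns grow to the right and rows downward; lengths in mm; the calibration is good to about 2 mm. A picture is of the moment at which its call begins.
- r.finish_job(): hands the job in; it is judged then, once.
The state is a dict: "time": time; "qpos": joint angles; "joint_velocities": joint speeds; "effort": joint torques, N m; "ee_pos": TCP position; "eef_rot": TCP orientation; "wrist_force": force on the tool from outside, world axes, zero at the start; "wrist_torque": the same for the moment, N m; "opening": finger opening in mm; "grip_force": force on a finger pad.
Only numpy, scipy, OpenCV 4.12 (cv2) and the standard library are available. Lean on these libraries where they do the work, as an engineer would, in place of code of your own. Each camera call takes 0.05 s, during which the arm holds its last target. There are 200 camera calls.

## Working session

There is one attempt and no reset: what is moved stays moved. The work goes in short steps, Python scripts to look and compute and a shell command to move; the robot and the scene stay as the last step left them, time stands still between calls to the robot, and variables do not carry over. Pictures are saved under pics/ and viewed, at most 13 in all, crops included, and the job is handed in when it is done.

```bash
ls; mkdir -p pics
cat > h.py <<'E'
import numpy as np, cv2
from workcell import telemetry, vision, r
def snap(name,tag):
    s=vision.snapshot(name); np.savez(f'pics/{tag}.npz',**{k:v for k,v in s.items() if not isinstance(v,(str,type(None)))})
    cv2.imwrite(f'pics/{tag}.png',s['img'][:,:,::-1]); return s
def load(tag): return np.load(f'pics/{tag}.npz')
def cloud(s):
    f=200/np.tan(np.radians(float(s['fovy']))/2); v,u=np.mgrid[:400,:640]; z=s['range_z']
    p=np.stack([(u-s['cx'])/f*z,-(v-s['cy'])/f*z,-z],-1)
    w=p@np.array(s['rotation']).T+s['eye']; w[z==0]=np.nan; return w
E
python3 - <<'E'
from h import *
for n in ['scene','side','wrist']:
    s=snap(n,n+'0'); print(n,{k:v for k,v in s.items() if k not in('img','range_z')})
print(telemetry.observe())
E
```

```text
pics
scene {'fovy': 56.23213680017349, 'cx': 324.60805668915725, 'cy': 199.9031653126206, 'eye': array([1115.62229863, -404.24239943,  993.30463026]), 'rotation': array([[ 0.6174867 , -0.62495612,  0.47764006],
       [ 0.78654216,  0.49664159, -0.36701302],
       [-0.00784888,  0.60230971,  0.79822391]])}
side {'fovy': 57.172253468947154, 'cx': 316.4539127598705, 'cy': 200.55945790685848, 'eye': array([ 46.26961704, 814.05530348, 629.25223801]), 'rotation': array([[-0.83998164,  0.25128317, -0.4809237 ],
       [-0.54221294, -0.42280963,  0.72611097],
       [-0.0208797 ,  0.87068294,  0.49140131]])}
wrist {'fovy': 65.55232390762177, 'cx': 321.09188057671815, 'cy': 202.50468566500768, 'eye': array([625.04194458,  74.81831885, 384.51348375]), 'rotation': array([[ 9.99997578e-01, -1.52656302e-03,  1.58544515e-03],
       [ 9.99427004e-04,  9.56765835e-01,  2.90857589e-01],
       [-1.96091220e-03, -2.90855300e-01,  9.56765044e-01]])}
{'time': 0.15, 'qpos': array([ 0.0338333 ,  0.68975703, -0.19454736,  1.56605621,  0.15731513,
        0.90248864, -0.21511034]), 'joint_velocities': array([-0.0016034 , -0.00391156,  0.00135723, -0.00377114,  0.00049985,
        0.0001289 , -0.00144307]), 'effort': array([-1.46674727e-03, -5.27863634e+01, -1.26819178e+00, -1.53587687e+01,
       -5.24473807e-02,  3.92338901e-03,  1.12435155e-04]), 'ee_pos': array([ 6.24767023e+02, -3.16215050e-02,  4.04129075e+02]), 'eef_rot': array([[-4.05551591e-05,  9.99999136e-01, -1.31383523e-03],
       [ 9.99999995e-01,  4.04283999e-05, -9.65067353e-05],
       [-9.64535357e-05, -1.31383914e-03, -9.99999132e-01]]), 'wrist_force': array([ 0.70440231,  0.65357352, -0.51432006]), 'wrist_torque': array([-0.00012858, -0.03261086, -0.02007111]), 'grip_force': 0.0, 'opening': 88.4418722675016}
```

View pics/scene0.png

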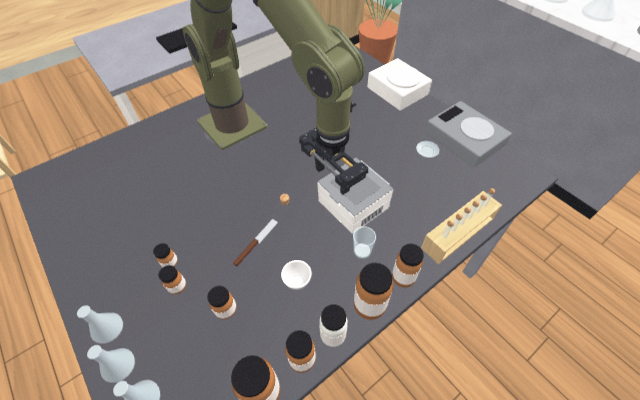

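View pics/side0.png

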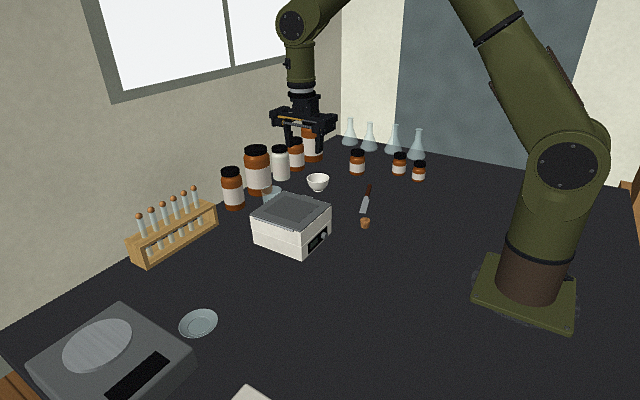

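Scene view: spatula from its handle end (237,262) to its tip (275,223), warmer cover around (355,190), cork (284,199), mortar (296,274), beaker (364,242). The side view shows the warmer's display panel on the side at (318,240).

Run:
```python
from h import *
for t in ['scene0','side0']:
    s=load(t);w=cloud(s);img=s['img']
    x,y,z=w[...,0],w[...,1],w[...,2]
    # cover/rim plane
    m=(z>92)&(z<114)&(x>350)&(x<900)&(abs(y)<350)
    n,l,st,c=cv2.connectedComponentsWithStats(m.astype(np.uint8))
    for i in range(1,n):
        if st[i,4]>150:
            p=w[l==i]; q=p[:,:2].astype(np.float32); print(t,'top',st[i],cv2.minAreaRect(q),np.nanmedian(p[:,2]))
    for (u,v) in ([(237,262),(275,223),(256,243),(284,199),(296,274),(364,242),(222,300)] if t=='scene0' else [(365,222),(318,182),(369,187),(364,212)]):
        print(u,v,w[v-1:v+2,u-1:u+2].reshape(-1,3).mean(0).round(1))
    m=(z>1.5)&(z<130)&(x>350)&(x<950)&(abs(y)<450)
    n,l,st,c=cv2.connectedComponentsWithStats(m.astype(np.uint8))
    for i in range(1,n):
        if st[i,4]>60:
            p=w[l==i];(cc,wh,a)=cv2.minAreaRect(p[:,:2].astype(np.float32)); print(t,st[i],np.round(cc),np.round(wh),round(a,1),p[:,2].max().round())
im=load('scene0')['img']; a=cv2.resize(im[140:290,220:420],(800,600),interpolation=cv2.INTER_CUBIC)
cv2.imwrite('pics/crop0.png',a[:,:,::-1])
```

```text
scene0 top [ 317  157   76   61 1747] ((594.4586791992188, 112.38758087158203), (172.1488037109375, 173.6275634765625), 1.461352825164795) 106.1905191947302
237 262 [ 548.4 -294.3   12.8]
275 223 [ 497.1 -128.6    2.5]
256 243 [ 524.6 -215.5    6.8]
284 199 [451.3 -60.1  25.2]
296 274 [ 684.9 -180.3    8.8]
364 242 [727.1  42.8   9.6]
222 300 [ 665.4 -386.8   95.2]
scene0 [ 315  151   81  108 3531] [591. 133.] [281. 367.] 89.0 112.0
scene0 [ 421  191   81   72 2276] [866. 299.] [108. 266.] 0.5 130.0
scene0 [280 192  14  14  98] [435. -51.] [47. 44.] 18.8 30.0
scene0 [229 216  48  54 433] [ 516. -212.] [ 73. 207.] 15.1 18.0
scene0 [158 242  33  47 431] [ 438. -426.] [ 53. 175.] 85.5 87.0
scene0 [390 252  38  38 630] [863.  79.] [ 88. 123.] 14.6 129.0
scene0 [278 256  43  34 743] [ 686. -177.] [101. 112.] 17.0 53.0
scene0 [202 283  34  39 778] [ 616. -387.] [119.  78.] 4.8 100.0
scene0 [348 285  46  39 679] [878. -63.] [107. 115.] 64.9 130.0
scene0 [311 304  39  46 786] [ 868. -189.] [ 95. 107.] 17.4 130.0
scene0 [279 329  42  44 820] [ 860. -299.] [108.  85.] 8.3 130.0
scene0 [262 372  20  28 228] [ 905. -392.] [23. 73.] 44.3 129.0
side0 top [ 250  190   82   46 2153] ((594.745849609375, 116.37330627441406), (171.67372131347656, 173.9820556640625), 1.3595248460769653) 107.37883806198715
365 222 [439.5 -42.1  25.7]
318 182 [ 691.6 -173.2   40.2]
369 187 [ 537.5 -274.    15.5]
364 212 [ 483.  -125.     4.3]
side0 [  219   132   216   132 11910] [ 647. -119.] [662. 594.] 90.0 130.0
side0 [ 124  191   98   80 3677] [864. 266.] [335. 139.] 89.7 130.0
side0 [328 235  30  17  89] [458.  49.] [83. 69.] 13.4 4.0
side0 [325 243  20  37 152] [436. 136.] [ 39. 160.] 16.1 4.0
side0 [339 273  15  21  74] [375. 199.] [35. 68.] 6.8 5.0
```

View pics/crop0.png

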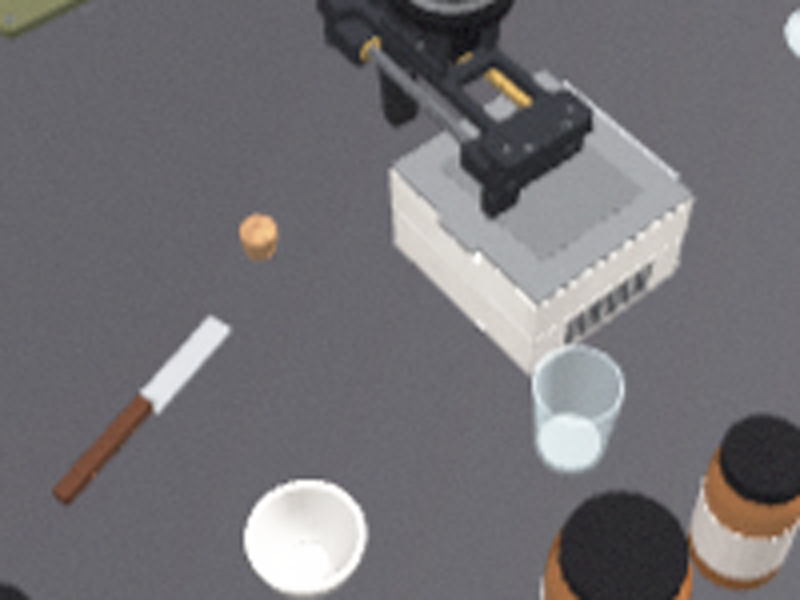

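View pics/wrist0.png

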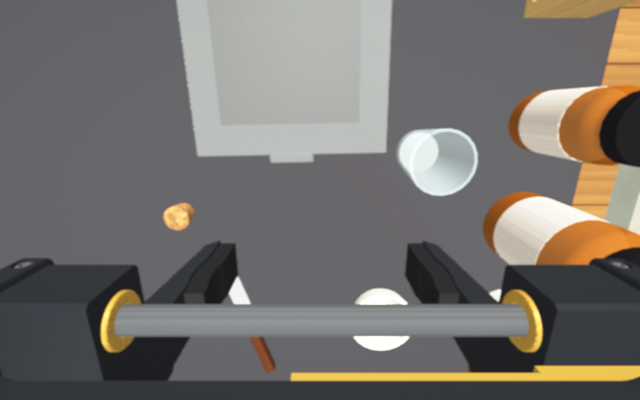

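Crop: blade tip's end centre at (220,323), blade/handle joint (147,402), handle end about (65,493). In the wrist view the cover's pry edge runs from (197,156) to (388,152), with the lip from 270 to 313 at row 162, facing world -y. The handle end is at (270,368).

```bash
cat >> h.py <<'E'
def ray(s,u,v,z):
    f=200/np.tan(np.radians(float(s['fovy']))/2)
    d=np.array(s['rotation'])@np.array([(u-s['cx'])/f,-(v-s['cy'])/f,-1]); e=s['eye']
    return (e+d*(z-e[2])/d[2]).round(1)
E
python3 - <<'E'
from h import *
s=load('wrist0')
for n,u,v,z in [('coverL',197,156,106),('coverR',388,152,106),('lipL',270,162,106),('lipR',313,161,106),('coverfarL',180,0,106),('farR',392,0,106),('hend',270,368,7),('tip',233,280,3),('cork',180,218,12)]: print(n,ray(s,u,v,z))
s=load('scene0'); 
for n,u,v,z in [('tip',220,323,3),('junc',147,402,3),('hendtopmid',65,490,10),('hend1',55,492,14),('hend2',78,488,14),('covPL',392,172,106),('covPR',539,303,106),('covHR',692,200,106),('lip',473,255,106)]: print(n,ray(s,220+u/4-.4,140+v/4-.4,z))
w=cloud(s); im=s['img'].astype(int)
z=w[...,2];x=w[...,0];y=w[...,1]
reg=(x>420)&(x<600)&(y>-340)&(y<-90)
hd=reg&(im[...,0]-im[...,2]>25); bl=reg&(im.min(-1)>150)
for n,m,h in(('handle',hd,13),('blade',bl,3)):
    v,u=np.nonzero(m); p=np.array([ray(s,a,b,h)[:2] for a,b in zip(u,v)],np.float32); print(n,len(p),p.mean(0),cv2.minAreaRect(p),cv2.fitLine(p,cv2.DIST_L2,0,.01,.01).ravel())
E
```

```text
coverL [513.2  33.6 106. ]
coverR [684.3  37.4 106. ]
lipL [578.5  28.3 106. ]
lipR [617.3  29.2 106. ]
coverfarL [514.  155.6 106. ]
farR [679.9 155.7 106. ]
hend [ 547.2 -302.4    7. ]
tip [ 502.1 -153.9    3. ]
cork [444.7 -59.3  12. ]
tip [ 488.1 -124.1    3. ]
junc [ 514.3 -208.5    3. ]
hendtopmid [ 545.  -296.8   10. ]
hend1 [ 544.2 -303.7   14. ]
hend2 [ 551.8 -288.9   14. ]
covPL [518.8  28.  106. ]
covPR [681.7  36.4 106. ]
covHR [682. 189. 106.]
lip [619.   26.4 106. ]
handle 181 [ 534.9973  -258.17957] ((534.8261108398438, -257.0022888183594), (18.940319061279297, 98.77898406982422), 18.256114959716797) [ 3.2338941e-01 -9.4626600e-01  5.3499725e+02 -2.5817957e+02]
blade 190 [ 501.98795 -165.93477] ((501.772705078125, -165.58790588378906), (24.371267318725586, 90.78292846679688), 18.2010555267334) [ 3.1905088e-01 -9.4773757e-01  5.0198788e+02 -1.6593474e+02]
```

The manual's scale: shifts go in shares of 750 mm and turns go in shares of 2 pi rad. Converting my numbers, -225 mm / 750 = -0.3, -170 mm / 750 = -0.2267, -0.32 rad / 6.2832 = -0.0509.

```bash
python3 -m crank '[{"pos":[-0.0747,-0.0347,0.0267],"spin":-0.0159,"aperture":88},{"pos":[-0.1507,-0.068,0.08],"spin":-0.0318,"aperture":88},{"pos":[-0.2267,-0.1027,0.1333],"spin":-0.0477,"aperture":88},{"pos":[-0.3,-0.136,0.1867],"spin":-0.0509,"aperture":88},{"pos":[-0.3,-0.136,0.192],"spin":-0.0509,"aperture":88}]' 40
python3 - <<'E'
from h import *
s=snap('wrist','wrist1'); o=telemetry.observe(); print(o['ee_pos'],o['eef_rot'],o['qpos'])
w=cloud(s); im=s['img'].astype(int)
cv2.imwrite('pics/wrist1.png',cv2.resize(s['img'],(640,400))[:,:,::-1])
E
```

```text
time: 0.78
ee_pos: [520.8, -228.1, 259.0]
eef_rot: [[-0.311, 0.95, -0.003], [0.95, 0.311, -0.001], [0.0, -0.003, -1.0]]
wrist_force: [-0.7, 0.5, 0.4]
opening: 87.9
grip_force: 0.0
[ 518.26638959 -231.5147924   256.49827008] [[-3.07053821e-01  9.51648546e-01 -9.11017949e-03]
 [ 9.51692125e-01  3.07042006e-01 -2.70302253e-03]
 [ 2.24880323e-04 -9.50005947e-03 -9.99954848e-01]] [ 0.47392555  0.83676074 -0.23404811  1.8505784   0.37501233  0.50590711
  0.29464512]
```

View pics/wrist1.png

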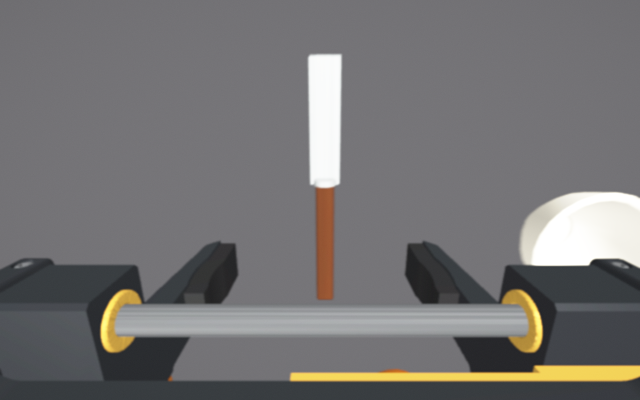

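The blade's end is at rows ~55, columns 309–342; the handle joint is at (325,183), so it is nearly in line with the tool.

```bash
python3 -m crank '[{"aperture":88}]'
python3 - <<'E'
from h import *
s=load('wrist1')
o=telemetry.observe(); print(o['ee_pos'])
a=ray(s,325.5,56,3);b=ray(s,325,184,3);print(a,b,np.linalg.norm(a-b))
d=(a-b)/np.linalg.norm(a-b); og=(a-85*d+b+5*d)/2; g=og-22*d; print(d,og,g,'ang',np.arctan2(-d[0],d[1]))
R=o['eef_rot']; print('shift',R.T@(np.array([g[0],g[1],169])-o['ee_pos']))
E
```

```text
time: 0.95
ee_pos: [522.6, -225.6, 260.1]
eef_rot: [[-0.313, 0.95, -0.001], [0.95, 0.313, 0.001], [0.001, -0.001, -1.0]]
wrist_force: [0.4, 1.5, 0.7]
opening: 88.0
grip_force: 0.0
[ 522.56992241 -225.55041553  260.08866202]
[ 489.  -123.3    3. ] [ 517.6 -210.2    3. ] 91.48535401909969
[-0.31261835  0.94987882  0.        ] [ 515.80473382 -204.74515275    3.        ] [ 522.68233741 -225.64248676    3.        ] ang 0.3179482913512916
shift [-0.2152421   0.17962796 91.0883465 ]
```

To row units: 91 mm / 750 = 0.1213, 80 mm / 750 = 0.1067.

```bash
python3 -m crank '[{"pos":[0,0,0.06],"aperture":60},{"pos":[0,0,0.1067],"aperture":40},{"pos":[0,0,0.1213],"aperture":40},{"pos":[0,0,0.1213],"aperture":40}]' 40 && python3 -m crank '[{"aperture":8},{"aperture":8},{"aperture":8},{"aperture":8},{"aperture":8}]' 50
```

```text
time: 1.45
ee_pos: [524.0, -223.8, 170.2]
eef_rot: [[-0.316, 0.949, 0.001], [0.949, 0.316, 0.001], [0.0, 0.001, -1.0]]
wrist_force: [-0.1, 0.4, 0.7]
opening: 50.2
grip_force: 0.0
time: 2.08
ee_pos: [523.1, -225.1, 170.2]
eef_rot: [[-0.314, 0.949, 0.001], [0.949, 0.314, -0.0], [-0.001, 0.0, -1.0]]
wrist_force: [0.0, 0.0, 5.0]
opening: 13.3
grip_force: 50.0
```

To row units: 110 mm / 750 = 0.1467, -92.5 mm / 750 = -0.1233, 0.296 rad / 6.2832 = 0.0471.

```bash
python3 -m crank '[{"pos":[0,0,-0.06],"aperture":8},{"pos":[0,0,-0.1227],"aperture":8},{"pos":[0.0533,0.0533,-0.1227],"spin":0.0239,"aperture":8},{"pos":[0.11,0.1067,-0.1233],"spin":0.0471,"aperture":8},{"pos":[0.11,0.1467,-0.1233],"spin":0.0471,"aperture":8}]' && python3 -m crank '[{"aperture":8},{"aperture":8}]'
python3 - <<'E'
from h import *
s=snap('wrist','wrist2'); t=snap('scene','scene2')
o=telemetry.observe(); print(o['ee_pos'],o['eef_rot'].round(4))
a=cv2.resize(t['img'][140:260,290:450],(800,600),interpolation=cv2.INTER_CUBIC); cv2.imwrite('pics/crop2.png',a[:,:,::-1])
E
```

```text
time: 2.7
ee_pos: [602.3, -106.0, 262.3]
eef_rot: [[-0.03, 1.0, -0.001], [1.0, 0.03, 0.004], [0.004, -0.0, -1.0]]
wrist_force: [0.2, -1.0, -1.3]
opening: 13.3
grip_force: 50.0
time: 2.95
ee_pos: [600.5, -113.0, 261.7]
eef_rot: [[-0.023, 1.0, -0.002], [1.0, 0.023, -0.001], [-0.001, -0.002, -1.0]]
wrist_force: [-0.6, 0.6, -0.4]
opening: 13.4
grip_force: 50.0
[ 600.31303385 -113.41395872  261.87209583] [[-2.220e-02  9.998e-01 -2.000e-03]
 [ 9.998e-01  2.220e-02 -7.000e-04]
 [-7.000e-04 -2.000e-03 -1.000e+00]]
```

View pics/wrist2.png

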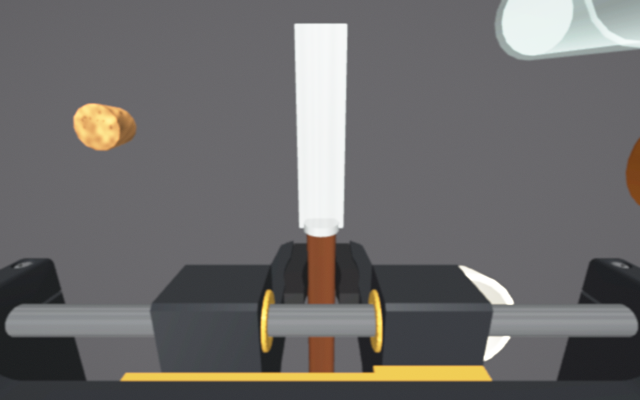

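The blade is held straight: the tip is centred at (321,25) and the joint at (321,225). The warmer is just out of view ahead.

```bash
python3 - <<'E'
from h import *
s=load('wrist2');w=cloud(s)
for v in (30,60,120,180,215): print(v,np.nanmedian(w[v-2:v+3,310:333].reshape(-1,3),0).round(1))
print(ray(s,321,25,95))
E
python3 -m crank '[{"aperture":8}]'
```

```text
30 [597.9  -6.6  94.8]
60 [598.2 -18.3  94.9]
120 [598.8 -43.5  94.8]
180 [599.5 -71.6  94.9]
215 [599.9 -89.6  95. ]
[597.9  -4.8  95. ]
time: 3.18
ee_pos: [600.7, -113.1, 262.1]
eef_rot: [[-0.023, 1.0, -0.001], [1.0, 0.023, -0.0], [-0.0, -0.001, -1.0]]
wrist_force: [0.5, -0.3, -1.0]
opening: 13.2
grip_force: 50.0
```

View pics/crop2.png

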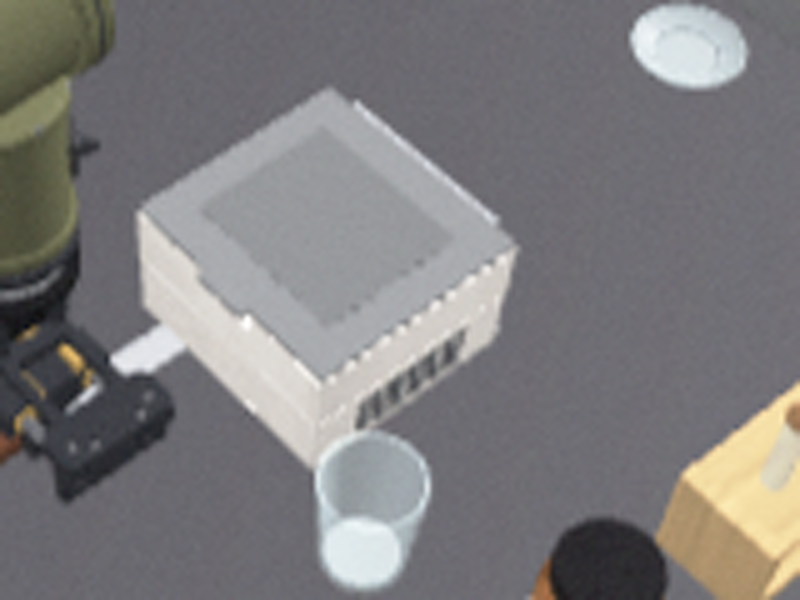

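Cover corners in the crop: pry-left (140,212), hinge-left (331,88), hinge-right (517,247), pry-right (323,380); lip from (200,270) to (250,325).

```bash
python3 - <<'E'
from h import *
s=load('scene2')
P=[ray(s,290+u/5-.4,140+v/5-.4,106) for u,v in[(140,212),(331,88),(517,247),(323,380)]];print(*P,np.mean(P,0))
print([ray(s,290+u/5-.4,140+v/5-.4,106) for u,v in[(198,275),(245,322)]])
E
python3 -m crank '[{"pos":[0.0267,0,0],"aperture":8},{"pos":[0.0427,0,0],"aperture":8},{"pos":[0.0533,0,0],"aperture":8},{"pos":[0.0533,0,0],"aperture":8}]'
```

```text
[516.9  29.5 106. ] [511.1 190.3 106. ] [681.1 191.6 106. ] [682.1  35.4 106. ] [597.8 111.7 106. ]
[array([577.6,  26.8, 106. ]), array([622.2,  26.7, 106. ])]
time: 3.68
ee_pos: [600.6, -70.8, 262.3]
eef_rot: [[-0.026, 1.0, 0.0], [1.0, 0.026, 0.0], [0.0, 0.0, -1.0]]
wrist_force: [0.3, -0.1, -0.4]
opening: 13.6
grip_force: 50.0
```

To row units: 24 mm / 750 = 0.032, 18 mm / 750 = 0.024.

```bash
python3 -m crank '[{"pos":[0.0133,0,0],"aperture":8},{"pos":[0.024,0,0],"aperture":8},{"pos":[0.032,0,0],"aperture":8},{"pos":[0.032,0,0],"aperture":8}]' && python3 -m crank '[{"pos":[0,0,-0.0107],"aperture":8},{"pos":[0,0,-0.0213],"aperture":8},{"pos":[0.0013,0,-0.032],"aperture":8},{"pos":[0.004,0,-0.0453],"aperture":8},{"pos":[0.0067,0,-0.056],"aperture":8}]' && python3 -m crank '[{"aperture":8},{"aperture":8}]'
python3 - <<'E'
from h import *
t=snap('side','side3')
w=cloud(t);z=w[...,2];m=(abs(w[...,0]-598)<60)&(w[...,1]>20)&(w[...,1]<200)&(z>95)
y=w[...,1]
for a in range(30,200,20):
    k=m&(y>a)&(y<a+20); print(a,k.sum(),np.median(z[k]) if k.any() else 0)
E
```

```text
time: 4.18
ee_pos: [600.0, -47.3, 262.3]
eef_rot: [[-0.025, 1.0, 0.0], [1.0, 0.025, 0.0], [0.0, 0.0, -1.0]]
wrist_force: [-0.5, 0.4, -0.8]
opening: 13.4
grip_force: 50.0
time: 4.8
ee_pos: [599.9, -43.2, 305.2]
eef_rot: [[-0.024, 1.0, 0.001], [1.0, 0.024, -0.0], [-0.0, 0.001, -1.0]]
wrist_force: [-0.4, -1.3, -0.7]
opening: 13.1
grip_force: 50.0
time: 5.05
ee_pos: [599.9, -43.0, 304.2]
eef_rot: [[-0.024, 1.0, 0.001], [1.0, 0.024, 0.0], [0.0, 0.001, -1.0]]
wrist_force: [-0.3, 0.2, -1.6]
opening: 13.5
grip_force: 50.0
30 82 149.05961078488104
50 192 145.5600571187306
70 201 140.6158035553458
90 209 134.9134151168302
110 213 129.08061708815762
130 222 123.51766699315527
150 233 117.92130687073654
170 243 111.65306324927474
190 155 106.5579977798136
```

To row units: -66 mm / 750 = -0.088, -55 mm / 750 = -0.0733.

```bash
python3 -m crank '[{"pos":[0.008,0,-0.0187],"aperture":8},{"pos":[0.016,0,-0.0373],"aperture":8},{"pos":[0.0293,0,-0.056],"aperture":8},{"pos":[0.0427,0,-0.0733],"aperture":8},{"pos":[0.06,0,-0.088],"aperture":8}]' && python3 -m crank '[{"pos":[0.0173,0,-0.0147],"aperture":8},{"pos":[0.0373,0,-0.0253],"aperture":8},{"pos":[0.0573,0,-0.0333],"aperture":8},{"pos":[0.08,0,-0.0387],"aperture":8},{"pos":[0.1013,0,-0.0427],"aperture":8}]' && python3 -m crank '[{"pos":[0.02,0,0],"aperture":8},{"pos":[0.0427,0,0],"aperture":8},{"pos":[0.0693,0,0],"aperture":8},{"pos":[0.096,0,0],"aperture":8},{"pos":[0.12,0,0],"aperture":8}]' && python3 -m crank '[{"aperture":8},{"aperture":8},{"aperture":8},{"aperture":8},{"aperture":8}]'
python3 - <<'E'
from h import *
t=snap('side','side4'); s=snap('scene','scene4')
for t in(t,s):
    w=cloud(t);z=w[...,2];y=w[...,1];m=(abs(w[...,0]-598)<70)&(y>195)&(y<380)
    for a in range(200,360,20):
        k=m&(y>a)&(y<a+20)&(z>15); print(a,k.sum(),np.median(z[k]).round(1) if k.any() else 0,end=' | ')
    print()
E
```

```text
time: 5.72
ee_pos: [598.7, 2.8, 371.4]
eef_rot: [[-0.024, 1.0, 0.001], [1.0, 0.024, 0.0], [0.0, 0.001, -1.0]]
wrist_force: [-0.7, -0.5, -0.2]
opening: 13.5
grip_force: 50.0
time: 6.35
ee_pos: [596.8, 79.3, 402.3]
eef_rot: [[-0.024, 1.0, -0.0], [1.0, 0.024, 0.0], [0.0, -0.0, -1.0]]
wrist_force: [0.7, -1.1, -0.3]
opening: 13.1
grip_force: 50.0
time: 6.98
ee_pos: [594.6, 169.7, 402.2]
eef_rot: [[-0.025, 1.0, 0.0], [1.0, 0.025, 0.001], [0.001, 0.0, -1.0]]
wrist_force: [-0.7, 0.5, -0.6]
opening: 12.9
grip_force: 50.0
time: 7.6
ee_pos: [594.8, 167.4, 402.3]
eef_rot: [[-0.023, 1.0, 0.0], [1.0, 0.023, -0.0], [-0.0, 0.0, -1.0]]
wrist_force: [0.1, 0.1, -0.6]
opening: 13.3
grip_force: 50.0
200 2129 527.9 | 220 252 558.2 | 240 60 235.3 | 260 73 234.3 | 280 33 184.2 | 300 131 206.9 | 320 20 210.8 | 340 0 0 | 
200 545 119.9 | 220 340 132.5 | 240 289 150.6 | 260 206 168.8 | 280 175 187.2 | 300 116 201.9 | 320 1 205.2 | 340 0 0 |
```

View pics/side4.png

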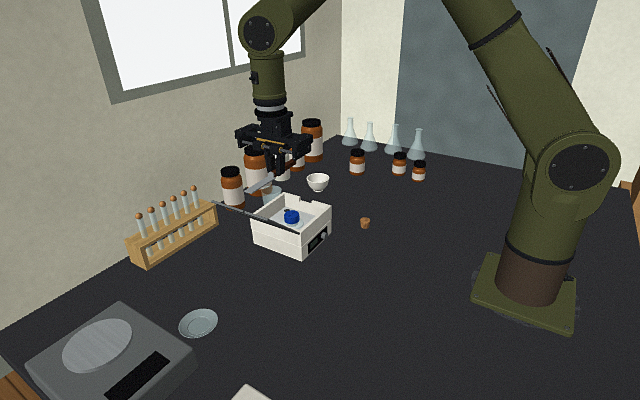

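Side view: the cover leans right back behind the warmer and the blue cap shows at (291,216). Now laying the spatula down.

To row units: -295 mm / 750 = -0.3933, -235 mm / 750 = -0.3133.

```bash
python3 -m crank '[{"pos":[-0.0733,-0.008,0],"aperture":8},{"pos":[-0.1533,-0.016,0],"aperture":8},{"pos":[-0.2333,-0.0293,0],"aperture":8},{"pos":[-0.3133,-0.04,0],"aperture":8},{"pos":[-0.3933,-0.048,0],"aperture":8}]' && python3 -m crank '[{"pos":[-0.0667,-0.0067,0.04],"aperture":8},{"pos":[-0.096,-0.0107,0.12],"aperture":8},{"pos":[-0.096,-0.0107,0.2],"aperture":8},{"pos":[-0.096,-0.0107,0.2667],"aperture":8},{"pos":[-0.096,-0.0107,0.3],"aperture":8}]' && python3 -m crank '[{"pos":[0,0,0.0027],"aperture":8},{"pos":[0,0,0.0053],"aperture":8},{"pos":[0,0,0.008],"aperture":8},{"pos":[0,0,0.008],"aperture":8}]'
```

```text
time: 8.32
ee_pos: [565.5, -129.8, 402.4]
eef_rot: [[-0.024, 1.0, 0.001], [1.0, 0.024, -0.0], [-0.0, 0.001, -1.0]]
wrist_force: [0.9, 0.3, 0.1]
opening: 13.5
grip_force: 50.0
time: 8.95
ee_pos: [558.7, -199.9, 174.4]
eef_rot: [[-0.024, 1.0, -0.003], [1.0, 0.024, 0.001], [0.001, -0.003, -1.0]]
wrist_force: [-0.2, -0.4, -0.4]
opening: 13.0
grip_force: 50.0
time: 9.45
ee_pos: [559.9, -200.2, 172.2]
eef_rot: [[-0.024, 1.0, 0.002], [1.0, 0.024, -0.0], [-0.001, 0.002, -1.0]]
wrist_force: [0.5, 0.3, -0.4]
opening: 13.4
grip_force: 50.0
```

To row units: 2.2 mm / 750 = 0.0029, 1.2 mm / 750 = 0.0016.

```bash
python3 -m crank '[{"pos":[0,0,0.0016],"aperture":8},{"pos":[0,0,0.0029],"aperture":8},{"pos":[0,0,0.0029],"aperture":8}]' && python3 -m crank '[{"aperture":50},{"aperture":50},{"aperture":50},{"pos":[0,0,-0.0267],"aperture":60},{"pos":[0,0,-0.08],"aperture":60}]' && python3 -m crank '[{"pos":[0.02,0,-0.0667],"aperture":60},{"pos":[0.1,0.0133,-0.1333],"aperture":60},{"pos":[0.18,0.0267,-0.1333],"aperture":60},{"pos":[0.26,0.04,-0.1333],"aperture":60},{"pos":[0.34,0.0533,-0.1333],"aperture":60}]' && python3 -m crank '[{"pos":[0.0787,0.0067,0],"aperture":60},{"pos":[0.0787,0.0067,0],"aperture":60},{"pos":[0.0787,0.0067,0],"aperture":60}]'
python3 - <<'E'
from h import *
s=snap('wrist','wrist5');o=telemetry.observe(); print(o['ee_pos'],o['eef_rot'].round(3),o['qpos'].round(2))
t=snap('scene','scene5'); w=cloud(t); im=t['img'].astype(int); x,y,z=w[...,0],w[...,1],w[...,2]
m=(x>480)&(x<640)&(y>-330)&(y<-80)&((im[...,0]-im[...,2]>25)|(im.min(-1)>150)); print(m.sum(),w[m].mean(0),np.percentile(z[m],[5,50,95]))
E
```

```text
time: 9.82
ee_pos: [559.8, -200.1, 170.2]
eef_rot: [[-0.024, 1.0, 0.001], [1.0, 0.024, -0.0], [-0.0, 0.001, -1.0]]
wrist_force: [-1.3, -0.6, 7.3]
opening: 13.3
grip_force: 50.0
time: 10.45
ee_pos: [559.1, -199.9, 229.4]
eef_rot: [[-0.024, 1.0, -0.003], [1.0, 0.024, 0.001], [0.001, -0.003, -1.0]]
wrist_force: [0.7, 0.5, -0.0]
opening: 59.7
grip_force: 0.0
time: 11.08
ee_pos: [592.4, 49.6, 330.9]
eef_rot: [[-0.024, 1.0, 0.002], [1.0, 0.024, 0.0], [0.0, 0.002, -1.0]]
wrist_force: [0.9, -0.4, -0.2]
opening: 60.0
grip_force: 0.0
time: 11.45
ee_pos: [595.7, 106.1, 329.9]
eef_rot: [[-0.024, 1.0, 0.001], [1.0, 0.024, -0.001], [-0.001, 0.001, -1.0]]
wrist_force: [-0.4, -0.8, 0.4]
opening: 60.3
grip_force: 0.0
[595.85350923 104.9740002  329.67511891] [[-0.022  1.     0.   ]
 [ 1.     0.022 -0.002]
 [-0.002  0.    -1.   ]] [-0.19  0.75 -0.1   1.7   0.11  0.69 -0.33]
375 [ 560.47050748 -183.48173377    7.34442061] [-0.23020655  5.42422541 15.9839718 ]
```

View pics/wrist5.png

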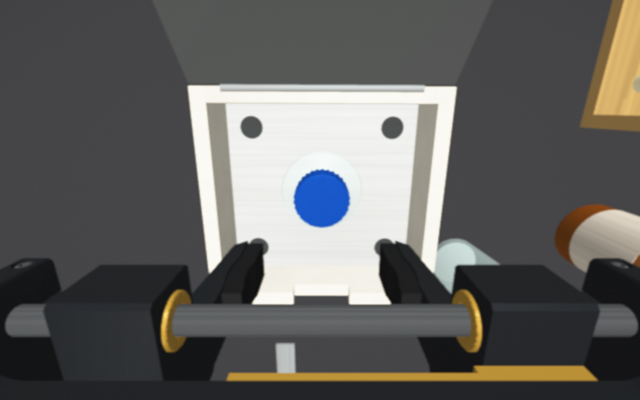

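The cap top is a blue disc centred at (322,199), the spatula lies on the bench (blade at (286,360)), and the cover is open.

Run:
```python
from h import *
s=load('wrist5'); im=s['img'].astype(int); w=cloud(s)
m=(im[...,2]-im[...,0]>80)&(np.arange(400)[:,None]<240); p=w[m]; z=p[:,2]; print(m.sum(),np.percentile(z,[5,50,95]))
t=p[z>np.median(z)-3]; print(cv2.minEnclosingCircle(t[:,:2].astype(np.float32)),t.mean(0),ray(s,322,199,89.5))
# rim centre
for u,v in((190,87),(456,87)): print(ray(s,u,v,100))
x0,x1,y0,y1=280,364,160,236
a=cv2.resize(s['img'][y0:y1,x0:x1],None,fx=7,fy=7,interpolation=cv2.INTER_CUBIC).astype(float)
a=np.clip((a-a.min((0,1)))*1.0,0,255); b=s['img'][y0:y1,x0:x1,2].astype(float)
b=cv2.resize(np.clip((b-120)*2.5,0,255),None,fx=7,fy=7,interpolation=cv2.INTER_CUBIC); cv2.imwrite('pics/cap5.png',b)
o=telemetry.observe(); R=o['eef_rot']; c=t.mean(0); print('shift',R.T@(np.array([c[0],c[1],235])-o['ee_pos']))
```

```text
2495 [nan nan nan]
((0.0, 0.0), 0.0) [nan nan nan] [596.6 116.4  89.5]
[510.7 191.5 100. ]
[679.8 195.7 100. ]
shift [nan nan nan]<stdin>:4: RuntimeWarning: Mean of empty slice.
  ret = um.true_divide(
[ WARN:0@0.410] global loadsave.cpp:1063 imwrite_ Unsupported depth image for selected encoder is fallbacked to CV_8U.
<stdin>:11: RuntimeWarning: Mean of empty slice.
```

View pics/cap5.png

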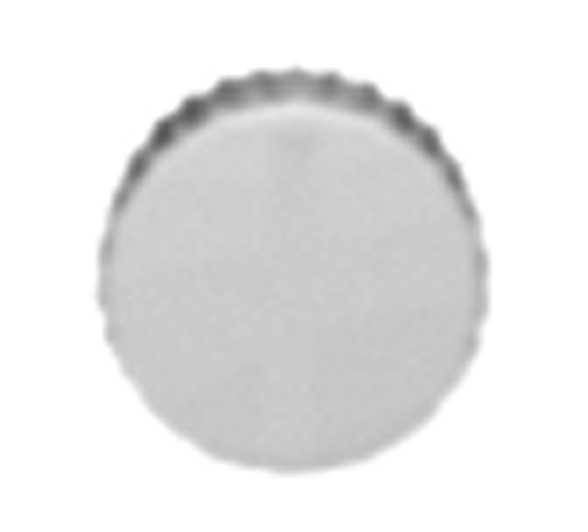

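Faint ridge, top-face centre at crop (295,287), i.e. pixel (322,201) → cap at about (596.6, 115).

To row units: 10 mm / 750 = 0.0133, 1 mm / 750 = 0.0013, -0.9 rad / 6.2832 = -0.1432.

```bash
python3 -m crank '[{"pos":[0.0133,0.0013,0],"spin":-0.0286,"aperture":60},{"pos":[0.0133,0.0013,0],"spin":-0.0573,"aperture":60},{"pos":[0.0133,0.0013,0],"spin":-0.0859,"aperture":60},{"pos":[0.0133,0.0013,0],"spin":-0.1146,"aperture":60},{"pos":[0.0133,0.0013,0],"spin":-0.1432,"aperture":60}]' && python3 -m crank '[{"pos":[0,0,0.04],"spin":-0.0159,"aperture":60},{"pos":[0,0,0.08],"spin":-0.0159,"aperture":60},{"pos":[0,0,0.1067],"spin":-0.0159,"aperture":60},{"pos":[0,0,0.1067],"spin":-0.0159,"aperture":60},{"pos":[0,0,0.1067],"spin":-0.0159,"aperture":60}]'
python3 - <<'E'
from h import *
o=telemetry.observe(); print(o['ee_pos'],o['eef_rot'].round(3),o['qpos'].round(2),o['wrist_force'])
print('shift',o['eef_rot'].T@(np.array([596.6,115,235])-o['ee_pos']))
E
```

```text
time: 12.18
ee_pos: [596.8, 114.3, 329.2]
eef_rot: [[-0.799, 0.601, -0.0], [0.601, 0.799, -0.001], [-0.001, -0.001, -1.0]]
wrist_force: [-0.2, 0.5, -0.2]
opening: 60.0
grip_force: 0.0
time: 12.8
ee_pos: [597.1, 115.9, 249.9]
eef_rot: [[-0.853, 0.521, 0.001], [0.521, 0.853, -0.0], [-0.001, 0.001, -1.0]]
wrist_force: [0.4, 0.8, -0.6]
opening: 59.8
grip_force: 0.0
[597.13059643 115.86543449 249.9078778 ] [[-0.853  0.521  0.001]
 [ 0.521  0.853 -0.   ]
 [-0.001  0.001 -1.   ]] [-0.08  0.89 -0.33  1.73  0.46  0.6   0.34] [ 0.41556155  0.82604966 -0.6305589 ]
shift [ 0.01938626 -1.02321498 14.90731315]
```

To row units: 15 mm / 750 = 0.02, 8 mm / 750 = 0.0107.

```bash
python3 -m crank '[{"pos":[0,0,0.0107],"aperture":60},{"pos":[0,0,0.02],"aperture":60},{"pos":[0,0,0.02],"aperture":60}]' && python3 -m crank '[{"aperture":38},{"aperture":38},{"aperture":38},{"aperture":38},{"aperture":38}]' 20
python3 - <<'E'
from h import *
o=telemetry.observe(); print(o['wrist_force'],o['wrist_torque'])
E
```

```text
time: 13.18
ee_pos: [596.4, 116.8, 233.4]
eef_rot: [[-0.854, 0.52, -0.001], [0.52, 0.854, -0.0], [0.001, -0.001, -1.0]]
wrist_force: [-1.2, -0.5, 0.7]
opening: 60.1
grip_force: 0.0
time: 13.8
ee_pos: [596.0, 115.5, 233.9]
eef_rot: [[-0.854, 0.521, -0.002], [0.521, 0.854, -0.003], [0.0, -0.004, -1.0]]
wrist_force: [-2.1, -3.7, 3.6]
opening: 41.7
grip_force: 20.0
[-2.10542438 -3.70950744  3.59435361] [-0.95836345  0.66383999  0.05141376]
```

```bash
cat > t.py <<'E'
from h import *
o=telemetry.observe(); R=o['eef_rot']; print('ANG',np.arctan2(R[0,0],R[1,0]).round(3),'T',o['wrist_torque'].round(3),'F',o['wrist_force'].round(1),'q7',o['qpos'][6].round(2),'g',round(o['grip_force'],1),'t',o['time'])
E
python3 t.py; python3 -m crank '[{"pos":[0,0,0.0002],"spin":0.0239,"aperture":38},{"pos":[0,0,0.0004],"spin":0.0477,"aperture":38},{"pos":[0,0,0.0006],"spin":0.0716,"aperture":38},{"pos":[0,0,0.0008],"spin":0.0955,"aperture":38}]' >/dev/null; python3 t.py; python3 -m crank '[{"spin":0.0095,"aperture":38},{"pos":[0,0,0.0001],"spin":0.0191,"aperture":38}]' >/dev/null; python3 t.py;  python3 -m crank '[{"spin":0.0095,"aperture":38},{"pos":[0,0,0.0001],"spin":0.0191,"aperture":38}]' >/dev/null; python3 t.py
```

```text
ANG -1.023 T [-0.958  0.664  0.051] F [-2.1 -3.7  3.6] q7 0.33 g 20.0 t 13.8
ANG -0.419 T [-0.955  0.632  0.045] F [-2.7 -5.2  3.1] q7 -0.09 g 20.0 t 14.3
ANG -0.302 T [-0.911  0.635  0.064] F [-3.  -3.9  2.4] q7 -0.17 g 20.0 t 14.55
ANG -0.182 T [-0.911  0.589  0.043] F [-2.5 -3.7  2.7] q7 -0.24 g 20.0 t 14.8
```

To row units: 0.1 mm / 750 = 0.0001, 0.12 rad / 6.2832 = 0.0191.

```bash
for i in 1 2 3; do python3 -m crank '[{"spin":0.0095,"aperture":38},{"pos":[0,0,0.0001],"spin":0.0191,"aperture":38}]' >/dev/null; python3 t.py; done
```

```text
ANG -0.061 T [-0.881  0.598  0.059] F [-2.5 -4.   1.7] q7 -0.32 g 20.0 t 15.05
ANG 0.056 T [-0.668  0.589  0.666] F [-2.6 -2.2  1.3] q7 -0.4 g 20.0 t 15.3
ANG 0.174 T [0.143 0.32  0.666] F [-1.6  0.8  1.6] q7 -0.48 g 20.0 t 15.55
```

To row units: 0.1 mm / 750 = 0.0001, 0.12 rad / 6.2832 = 0.0191.

```bash
for i in 1 2; do python3 -m crank '[{"spin":0.0095,"aperture":38},{"pos":[0,0,0.0001],"spin":0.0191,"aperture":38}]' >/dev/null; python3 t.py; done
```

```text
ANG 0.294 T [0.014 0.21  0.536] F [-0.4  0.1  1. ] q7 -0.55 g 20.0 t 15.8
ANG 0.414 T [ 0.57  -0.284  0.609] F [-0.   1.8  0.5] q7 -0.63 g 20.0 t 16.05
```

The torque jumped from 0.05 to 0.65 N m at an angle of about 0.04 rad: the cap is bottomed out. Backing off 1.58 rad.

The manual's scale: shifts go in shares of 750 mm and turns go in shares of 2 pi rad. Converting my numbers, -0.65 mm / 750 = -0.0009, -0.5 mm / 750 = -0.0007, -0.7 rad / 6.2832 = -0.1114.

```bash
python3 -m crank '[{"spin":-0.0223,"aperture":38},{"pos":[0,0,-0.0003],"spin":-0.0446,"aperture":38},{"pos":[0,0,-0.0005],"spin":-0.0668,"aperture":38},{"pos":[0,0,-0.0007],"spin":-0.0891,"aperture":38},{"pos":[0,0,-0.0009],"spin":-0.1114,"aperture":38}]' >/dev/null; python3 t.py; python3 -m crank '[{"pos":[0,0,-0.0002],"spin":-0.0223,"aperture":38},{"pos":[0,0,-0.0004],"spin":-0.0446,"aperture":38},{"pos":[0,0,-0.0006],"spin":-0.0668,"aperture":38},{"pos":[0,0,-0.0008],"spin":-0.0891,"aperture":38},{"pos":[0,0,-0.001],"spin":-0.1114,"aperture":38}]' >/dev/null; python3 t.py; python3 -m crank '[{"pos":[0,0,-0.0001],"spin":-0.0143,"aperture":38},{"pos":[0,0,-0.0003],"spin":-0.0286,"aperture":38},{"pos":[0,0,-0.0003],"spin":-0.0286,"aperture":38},{"pos":[0,0,-0.0003],"spin":-0.0286,"aperture":38}]' ; python3 t.py
python3 - <<'E'
from h import *
t=snap('scene','scene9'); w=cloud(t);z=w[...,2];y=w[...,1];m=(abs(w[...,0]-598)<70)&(y>195)&(y<380)
for a in range(200,340,20):
    k=m&(y>a)&(y<a+20)&(z>15); print(a,k.sum(),np.median(z[k]).round(1) if k.any() else 0,end=' | ')
cv2.imwrite('pics/crop9.png',cv2.resize(t['img'][120:300,200:440],(800,600),interpolation=cv2.INTER_CUBIC)[:,:,::-1])
E
```

```text
ANG -0.29 T [ 0.271  1.354 -0.081] F [-6.6  2.   5.3] q7 -0.18 g 20.0 t 16.675
ANG -0.99 T [-0.301  2.172 -0.095] F [-11.1  -2.    8.9] q7 0.3 g 20.0 t 17.3
time: 17.8
ee_pos: [593.3, 117.0, 234.2]
eef_rot: [[-0.919, 0.395, -0.009], [0.395, 0.919, -0.002], [0.007, -0.005, -1.0]]
wrist_force: [-11.3, -2.5, 10.2]
opening: 41.4
grip_force: 20.0
ANG -1.165 T [-0.388  2.226  0.013] F [-11.3  -2.5  10.2] q7 0.42 g 20.0 t 17.8
200 141 115.0 | 220 228 135.6 | 240 354 151.1 | 260 386 169.2 | 280 364 188.5 | 300 261 203.2 | 320 0 0 |
```

View pics/crop9.png

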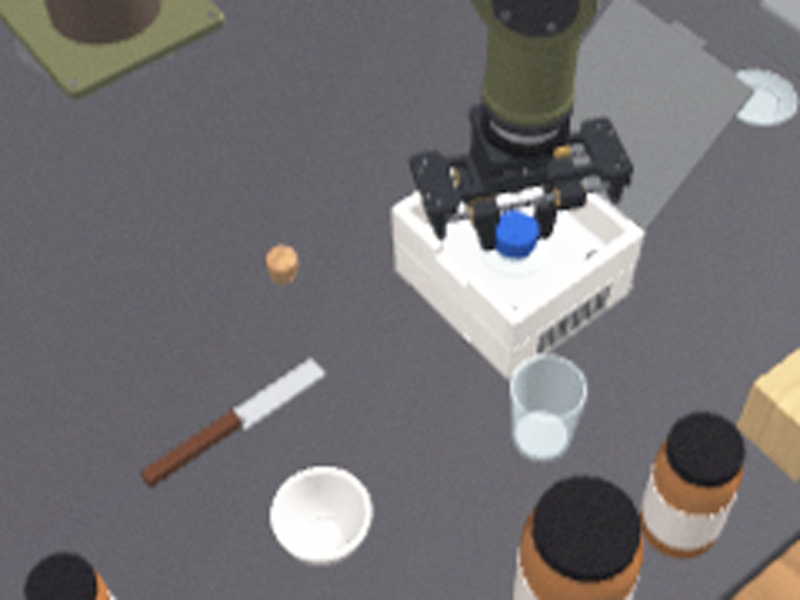

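The cap is held about 90° back from its stop, the cover is open, the spatula is flat, and the bystanders haven't moved.

```bash
python3 -c "
from workcell import r
print(r.finish_job())"
```

```text
the job is handed in; nothing more can be done
None
```

I handed the job in at about 18 s: the cover is open, the spatula is flat on the bench, and the gripper still holds the cap, by my estimate about a quarter turn back from its stop (judged from wrist torque and tool angle; the verdict was not shown).

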